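Open the screw jar in the bench brace

ROBOT

A 7-joint arm with a two-finger parallel gripper is mounted at the origin on the work surface. World frame = base frame: x ahead of the robot, y to its left, z up, the work surface at z = 0. Lengths are in m, angles in rad, forces in N, time in s.
With the tool pointing down it reaches from about 0.425 to 0.875 m from the base axis. Payload 4.7 kg.
Tool frame: the origin (TCP) lies on the centre line of the jaws, within the pads' length; the fingertips stand 14 mm ahead of it and the grasp point (between the pads) lies 5 mm behind it; z points along the fingers, y is the direction in which the jaws open and shut (so a half turn about z gives the same grasp; the last joint's range is limited). The gripper opens to 87 mm and grips with 3 to 60 N. Pads are 19 mm wide; open, the fingers measure 117 mm over their backs; the gripper's body (75 mm by 190 mm) begins 51 mm behind the grasp point.
Start: joints at [1.134, 0.321, -0.07, 1.45, 0.023, 1.371, -0.057], TCP at [0.283, -0.585, 0.213] pointing down, gripper open.
Joint ranges: [-2.86, 2.86], [-0.3, 2.09], [-1.38, 1.24], [0.06, 2.45], [-1.56, 4.7], [0.09, 2.05], [-2.69, 2.69]. Speed limits (rad/s): [2.57, 2.57, 3.14, 3.14, 3.14, 3.14, 3.14].

INTERFACE

Orientations are given as a rotation vector (axis times angle).
In Python, from bench import ctrl, optics, models gives the robot as it stands. The module is installed in compiled form; this text tells all that it offers.
- The arm moves only by the tool arm_command, never from a script. Its argument "motion" is a list of rows, each a list of 3 entries, a list of its own where there are three numbers: the shift along the tool's x, y, z in mm, then the turn, a rotation vector about the tool's x, y, z in degrees, then the closure, from 0 (fully open) to 1 (shut). In form: [[[x, y, z], [ax, ay, az], claw], ...]. A call has 1 to 8 rows; each row shifts and turns the commanded pose from where the row before left it, along the tool's axes as they then stand; what a row does not reach is not made up. A row lasts 1/12 s, in which the tool goes at most 41.7 mm and 7.16 degrees, less where a joint would pass 70% of its speed; a pose out of reach is approached as far as the arm can. A call with a gripper value outside its range is refused whole. The fingers move at their own pace and stop on an object; "force" is the grip in N (left out, the last holds). Time passes only in rows, so rows that do not move let the fingers close. It gives the time, the measured TCP pose, the force and the opening at its end, in the units of the state.
- ctrl.get_state(): the state, without advancing time (a new reading comes with each control period).
- optics.get_image(name): name is "scene" or "top" or "wrist"; returns (picture, depth): 400x640x3 uint8, blue, green, red; 400x640 float32, m along the optical axis (not along the pixel's ray), 0 where there is no reading.
- optics.camera_model(name): a dict with "fovy" (degrees; the focal length in pixels is half the picture's height over the tangent of half this angle, whatever the lens; pixels are square), "cx", "cy" (the principal point, pixels), "rvec" (rotation vector, rad) and "tvec" (3), from world to camera coordinates, as OpenCV has them; the wrist camera has in their place "mount" (4x4, takes a point from camera to tool coordinates, whose origin is the TCP and whose axes are the flange's). Camera axes: x right, y down, z forward; pixel columns grow to the right and rows downward; lengths in m; the calibration is good to about 2 mm. The wrist camera is an equidistant fisheye: a pixel r from the principal point sees the ray r / f radians off the axis. A picture is of the moment at which its call begins: read the wrist's pose just before it. camera_model takes no time and is no camera call.
- ctrl.close_job(): hands the job in, once; it reports no verdict.
Trained networks look in the newest picture that a camera, given by its name, has taken for a name from the list of things; names that differ only in an ending like _2 or _b are one class to them, and where a whole thing is asked for, a point or a joint stands for the part that bears it (a point fixed in the world has none). Each returns a list of dicts, best first, with "conf" (0 to 1); they miss things now and then, are a little off and sometimes report something else, mostly with a low value. They report only what shows in the picture. A call takes as long as a camera call. They do not tell look-alikes from the thing itself.
- models.search_frame(camera, target): "location" ([x, y, z] in m, in the coordinates of the camera as it stood for that picture, good to about 4 mm: the middle of the surface that is visible of it).
- models.silhouettes(camera, target): "pixels" (400x640 bool, what is visible of it).
The state is a dict: "time": time; "joint_positions": joint angles; "qd": joint speeds; "joint_torque": joint torques, N m; "position": TCP position; "tool_rot": TCP orientation; "ft_force": force on the tool from outside, world axes, zero at the start; "torque": the same for the moment, N m; "grip_width": opening from 0.0 (shut) to 1.0 (fully open).
Only numpy, scipy, OpenCV 4.12 (cv2) and the standard library are available. Lean on these libraries where they do the work, as an engineer would, in place of code of your own. Each camera call takes 0.05 s, during which the arm holds its last target.

TASK

Put the closed square jar of terminal screws down into the square pocket of the wooden brace block, so that it sits fully home and cannot turn. Then unscrew its tight cap anticlockwise, stop turning once the threads let go (about a quarter of a turn), and lift the cap straight off with the jar left seated. Finish while still holding the cap level over the jar, its lower rim 1 to 4 cm above the jar's mouth; do not put it down or let go, and leave the other things on the bench where they are.

Things in the scene. Friction and masses are not known exactly. Their poses are not given: they have to be found in the camera images.
- jar_center (a point): Clear square jar part filled with steel screws, loose, 0.3 to 0.45 kg closed. Body 60 x 60 x 60 mm; this point is its centre, 30 mm above its underside; x, y square to its sides, z up. Neck 40 mm across (48 over the threads), mouth 56 mm above this point; the white plug in the mouth stays in. Can be carried by the tight cap; standing free it would turn with the cap.
- cap_center (a point): Grey cap of the jar: 16 facets, 58 mm across flats, 30 mm tall; this point is its centre; z up, x square to a facet (one every 22.5 degrees). Screwed on it is 53 mm above jar_center, its lower rim 8 mm above the jar body's flat top, with 1 mm of up-and-down play. Lifted 18 mm from there, its lower rim is level with the jar's mouth.
- seal (a joint): How far the cap is unscrewed, rad: 0 tight, grows anticlockwise seen from above. Stiff all the way, 0.3 N m (40 N grip does not slip), after about 0.1 rad of slack; the braced jar turns up to 0.09 rad in its pocket too. Threads hold to about 0.95; from 1.1 the cap lifts straight off. Over 2.0 is too far (stop at 2.6). The value stays once the cap is off.
- brace_in (a point): Wooden brace block, 104 x 104 mm, 30 mm high, fixed to the bench, with a square pocket 65 x 65 mm and 24 mm deep, its mouth chamfered by 4 mm. This point is the centre of the pocket's floor, 6 mm above the bench; x and y square to the pocket's sides, z up. The jar fits any of the four ways round.
- breaker: Bystander: black two-pole breaker, 75 x 36 mm, 70 mm high, standing on the bench; origin at the centre of its underside. Leave alone.
- driver: Bystander: screwdriver lying on the bench along its x axis, about 200 mm long and 30 mm thick. Leave alone.
- carton: Bystander: small open cardboard carton, 100 x 75 mm, 45 mm high, with parts in it; origin at the centre of its underside. Leave alone.
There are look-alikes about, which are no part of the job. Leave any red or yellow look-alike of the part that bears jar_center alone.

How it is judged:
On the way, in this order (a step that is already met when the one before it is completed fails the run):
1. the jar sits fully home in the brace's pocket with the cap still tight (horizontal distance between jar_center and brace_in below 0.007 m and z of jar_center in the frame of brace_in below 0.034 m and angle between jar_center's own z axis and vertical below 0.12 rad and value of joint seal below 0.35 rad and z of cap_center in the frame of jar_center below 0.058 m), for 0.2 s.
2. the cap has been unscrewed until the threads let go, the jar still in the brace (horizontal distance between jar_center and brace_in below 0.007 m and z of jar_center in the frame of brace_in below 0.034 m and angle between jar_center's own z axis and vertical below 0.12 rad and value of joint seal above 0.9 rad), for 0.1 s.
At the end, for the whole second after the job is handed in: Jar home in the pocket (centre within 7 mm, down within 4 mm, upright within 0.12 rad); cap unscrewed 0.9 to 2.0 rad, gripped, still, off the jar, level within 0.2 rad, within 20 mm of the jar's axis, its lower rim 3 to 55 mm above the mouth (all of step 2 and z of cap_center in the frame of jar_center between 0.074 and 0.126 m and horizontal distance between cap_center and jar_center below 0.02 m and angle between cap_center's own z axis and vertical below 0.2 rad and contact force between cap and the fingers above 1 N and contact force between cap and jar below 0.05 N and linear speed of cap below 0.03 m/s and value of joint seal below 2 rad); the arm keeps its last pose, push and grip.
It fails at once if the cap is turned more than 2.0 rad, far past where the threads let go (value of joint seal above 2 rad).
It fails at once if the breaker is shoved or knocked over (distance of breaker from where it was at the start of the episode above 0.03 m).
It fails at once if the driver is shoved or knocked over (distance of driver from where it was at the start of the episode above 0.03 m).
It fails at once if the carton is shoved or knocked over (distance of carton from where it was at the start of the episode above 0.03 m).
It also fails if it takes over 42 s, if anything falls off the work surface, if the arm or the gripper's body presses on something with over 40 N, if the wrist force passes 120 N, or if a joint passes its speed limit or range.

## Working session

There is one attempt and no reset: what is moved stays moved. The work goes in short steps, Python scripts to look and compute and a tool call to move; the robot and the scene stay as the last step left them, time stands still between calls to the robot, and variables do not carry over. Pictures are saved under pics/ and viewed, and the job is handed in when it is done.

Besides the shell and the picture viewer there is one more tool, called after ">>>" by a JSON object that holds its "api" and its "payload", one argument or row to a line. arm_command: Moves the arm, as the interface text tells. Its arguments: {"type":"object","properties":{"motion":{"type":"array","items":{"type":"array"}},"force":{"type":"number"}},"required":["motion"]}

```bash
mkdir -p pics; cat > h.py <<'E'
import numpy as np, cv2
from scipy.spatial.transform import Rotation as R
from bench import ctrl, optics, models
def cam(n):
    return optics.camera_model(n)
def T_wc(n,st=None):
    m=cam(n)
    if 'mount' in m:
        st=st or ctrl.get_state()
        T=np.eye(4);T[:3,:3]=R.from_rotvec(st['tool_rot']).as_matrix();T[:3,3]=st['position']
        return T@np.array(m['mount'])
    T=np.eye(4);T[:3,:3]=R.from_rotvec(np.ravel(m['rvec'])).as_matrix();T[:3,3]=np.ravel(m['tvec'])
    return np.linalg.inv(T)
def f(n): return 200/np.tan(np.radians(cam(n)['fovy'])/2)
def unproj(n,u,v,d,T):
    m=cam(n);F=f(n);x=(np.asarray(u)-m['cx']);y=(np.asarray(v)-m['cy'])
    if 'mount' in m:
        r=np.hypot(x,y)+1e-9;t=np.tan(r/F);X=x/r*t*d;Y=y/r*t*d
    else: X=x/F*d;Y=y/F*d
    P=np.stack([X,Y,d*np.ones_like(X)],-1)
    return P@T[:3,:3].T+T[:3,3]
def w(p,T): return T[:3,:3]@np.asarray(p)+T[:3,3]
E
python3 - <<'E'
from h import *
s=ctrl.get_state();print(s['time'],s['position'],s['tool_rot'],s['grip_width'])
for n in('scene','top'):
    im,d=optics.get_image(n);cv2.imwrite(f'pics/{n}0.png',im);np.savez(f'{n}0.npz',im=im,d=d)
    T=T_wc(n);print(n,T[:3,3],{k:v for k,v in cam(n).items()if k!='mount'})
    for t in('jar_center','cap_center','brace_in','breaker','driver','carton'):
        for r in models.search_frame(n,t):print(t,round(r['conf'],2),w(r['location'],T).round(3))
E
```

```text
0.0 [ 0.28290071 -0.58459851  0.2121597 ] [-3.06036709e+00 -7.01748133e-01  8.02586784e-04] 1.0000018170948515
scene [1.24784199 0.6113317  0.81622836] {'fovy': 48.453773744094356, 'cx': 309.81036323885803, 'cy': 206.45030244300753, 'rvec': array([ 0.99214319,  2.34037292, -1.13580266]), 'tvec': array([ 0.40996103, -0.16592783,  1.549666  ])}
jar_center 0.95 [ 0.582 -0.112  0.035]
jar_center 0.73 [ 0.693 -0.123  0.058]
jar_center 0.61 [ 0.586 -0.237  0.053]
jar_center 0.61 [ 0.465 -0.131  0.05 ]
cap_center 0.62 [ 0.571 -0.124  0.098]
cap_center 0.61 [0.448 0.374 0.016]
brace_in 0.85 [0.547 0.128 0.022]
breaker 0.73 [ 0.728 -0.018  0.048]
driver 0.97 [0.446 0.374 0.019]
carton 0.66 [ 0.483 -0.383  0.034]
top [ 0.46719119 -0.0112223   0.91333829] {'fovy': 57.16959233717416, 'cx': 319.07884913370793, 'cy': 198.79435466151207, 'rvec': array([ 2.14905682, -2.15099868,  0.1559507 ]), 'tvec': array([-0.0140755 ,  0.5909436 ,  0.83855109])}
jar_center 0.85 [ 0.449 -0.139  0.059]
jar_center 0.74 [ 0.565 -0.238  0.057]
jar_center 0.65 [ 0.544 -0.12   0.056]
cap_center 0.93 [ 0.566 -0.132  0.098]
brace_in 0.94 [0.547 0.128 0.028]
brace_in 0.32 [ 0.48  -0.396  0.036]
breaker 0.68 [ 0.716 -0.025  0.05 ]
driver 0.58 [0.436 0.367 0.024]
carton 0.91 [ 0.481 -0.394  0.037]
```

View pics/scene0.png

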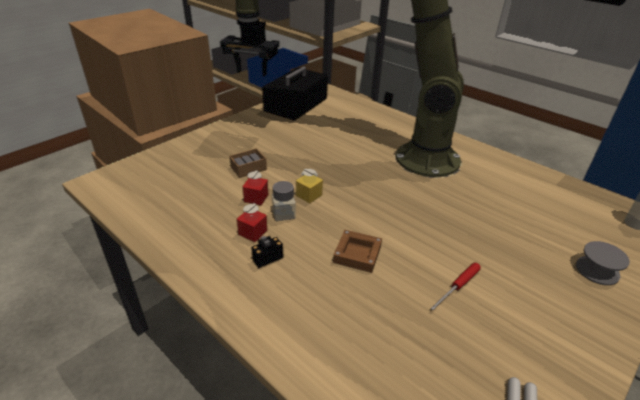

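View pics/top0.png

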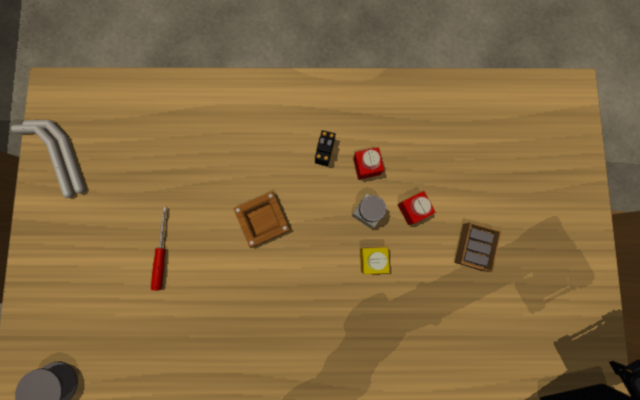

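Candidates in the top image: clear jar with the grey cap at (370,210), red ones at (369,162) and (417,208), and yellow at (376,260). The clear one with the grey cap fits the description. I'll confirm it in an enlarged crop.

```bash
python3 - <<'E'
from h import *
a=np.load('top0.npz');im,d=a['im'],a['d']
c=cv2.resize(im[135:285,225:450],None,fx=3.5,fy=3.5,interpolation=cv2.INTER_CUBIC)
cv2.imwrite('pics/crop_top.png',c)
b=np.load('scene0.npz')['im']
cv2.imwrite('pics/crop_scene.png',cv2.resize(b[160:280,220:400],None,fx=4,fy=4,interpolation=cv2.INTER_CUBIC))
T=T_wc('top')
v,u=np.mgrid[0:400,0:640]
P=unproj('top',u,v,d,T);np.save('Ptop.npy',P)
Z=P[...,2]
# cap top
m=(Z>.088)&(Z<.11)&(u>340)&(u<400)&(v>185)&(v<235)
print('cap',m.sum(),P[m].mean(0),(P[m].min(0)+P[m].max(0))/2,np.ptp(P[m],0))
for nm,(u0,v0) in dict(r1=(369,162),r2=(417,208),y=(376,260)).items():
    k=(abs(u-u0)<22)&(abs(v-v0)<22)&(Z>.03);print(nm,P[k].mean(0),np.percentile(Z[k],[5,50,95]))
for k in ((261,219),(240,211),(284,231),):print(k,P[k[1],k[0]])
# brace via rim height
m=(Z>.022)&(Z<.045)&(u>225)&(u<300)&(v>180)&(v<260)
h=cv2.minAreaRect(P[m][:,:2].astype(np.float32)*1000);print('brace',m.sum(),h)
for n in['brace_in','jar_center','cap_center']:
    for r in models.silhouettes('top',n):
        px=r['pixels'];vv,uu=np.nonzero(px);print(n,r['conf'],px.sum(),uu.mean(),vv.mean(),P[px].mean(0))
E
```

```text
cap 549 [ 0.56272153 -0.13454971  0.09780897] [ 0.56272983 -0.13495436  0.09531296] [0.0585373  0.05892165 0.01283839]
r1 [ 0.67494335 -0.13215446  0.07091792] [0.04204902 0.06135121 0.09012725]
r2 [ 0.56708485 -0.24109657  0.07462625] [0.04317424 0.06111001 0.0901906 ]
y [ 0.44684168 -0.14062978  0.07702195] [0.05529194 0.06144656 0.09079283]
(261, 219) [0.54574119 0.12941367 0.0040335 ]
(240, 211) [0.56283481 0.17636829 0.03080749]
(284, 231) [0.51449203 0.06945886 0.03179854]
brace 1173 ((544.9974365234375, 125.1262435913086), (104.4700927734375, 104.39895629882812), 24.125133514404297)
brace_in 0.91 1920 261.3046875 219.08229166666666 [0.54403903 0.12569921 0.02303981]
jar_center 0.8 754 374.6472148541114 259.91114058355436 [ 0.44690258 -0.14007311  0.07067889]
jar_center 0.63 778 368.805912596401 162.586118251928 [ 0.67456098 -0.1326392   0.0626962 ]
jar_center 0.56 771 416.3463035019455 207.56160830090792 [ 0.56657884 -0.24015392  0.06693794]
jar_center 0.53 195 363.54358974358973 218.0 [ 0.54325049 -0.11844014  0.05662577]
cap_center 0.62 591 372.46700507614213 208.32148900169204 [ 0.56137995 -0.13366899  0.09848748]
cap_center 0.6 1960 261.4239795918367 218.73010204081632 [0.54493735 0.12548658 0.02269615]
```

View pics/crop_top.png

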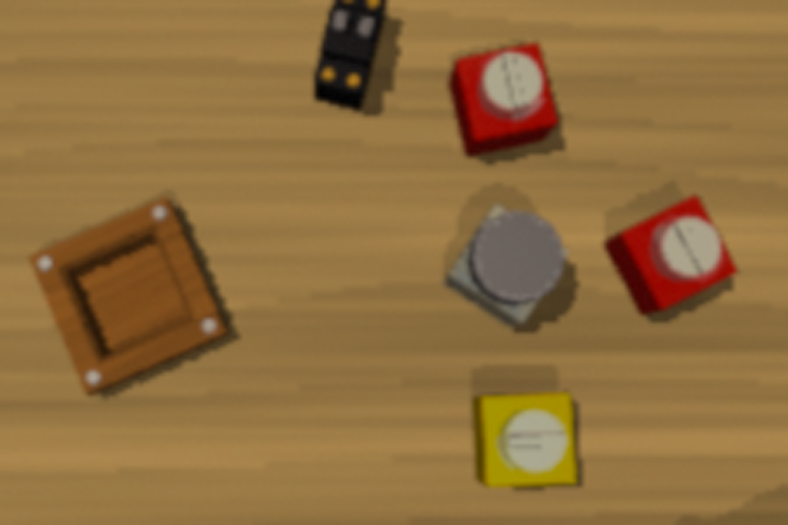

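View pics/crop_scene.png

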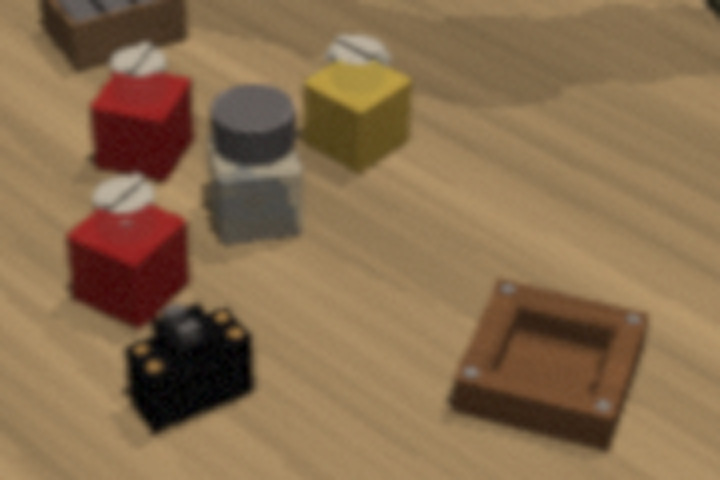

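```bash
cat >> h.py <<'E'
def rel(target_xyz,yaw_deg,st=None):
    """tool-frame shift (mm) & turn (deg) to reach position with tool down and tool y axis at world yaw"""
    st=st or ctrl.get_state()
    Rm=R.from_rotvec(st['tool_rot']).as_matrix()
    a=np.radians(yaw_deg);y=np.array([np.cos(a),np.sin(a),0]);z=np.array([0,0,-1.]);x=np.cross(y,z)
    G=np.stack([x,y,z],1)
    sh=Rm.T@(np.array(target_xyz)-st['position'])*1000
    rv=np.degrees(R.from_matrix(Rm.T@G).as_rotvec())
    return sh.round(1),rv.round(2)
def yawy(st=None):
    st=st or ctrl.get_state();y=R.from_rotvec(st['tool_rot']).as_matrix()[:,1];return np.degrees(np.arctan2(y[1],y[0]))
E
python3 - <<'E'
from h import *
s=ctrl.get_state()
print(R.from_rotvec(s['tool_rot']).as_matrix().round(3),yawy(s));m=cam('wrist');print(np.round(m['mount'],3),m['fovy'])
print(np.degrees(s['joint_positions']).round(1))
for y in(yawy(s),): print(rel([.53,-.135,.26],y))
E
```

```text
[[ 0.9    0.436 -0.   ]
 [ 0.436 -0.9   -0.   ]
 [-0.     0.    -1.   ]] -64.17151038972649
[[ 0.    -0.962 -0.273  0.074]
 [ 1.    -0.     0.001 -0.   ]
 [-0.001 -0.273  0.962 -0.17 ]
 [ 0.     0.     0.     1.   ]] 65.70646984690485
[65.  18.4 -4.  83.1  1.3 78.5 -3.3]
(array([ 418.3, -297.6,  -46.8]), array([ 0.01,  0.  , -0.  ]))
```

The crop confirms it: clear body and grey cap at (370,210) in the top image. Its neighbours have white plugs and no caps. Next I move over it.

>>> {"api": "arm_command", "payload": {
  "motion": [
    [[32, -20, -3], [0, 0, 0], 0],
    [[32, -20, -3], [0, 0, 0], 0],
    [[32, -20, -3], [0, 0, 0], 0],
    [[32, -20, -3], [0, 0, 0], 0],
    [[32, -20, -3], [0, 0, 0], 0],
    [[32, -20, -3], [0, 0, 0], 0],
    [[32, -20, -3], [0, 0, 0], 0]
  ]
}}

```text
time: 1.43
position: [0.4245, -0.3598, 0.2347]
tool_rot: [3.061, 0.702, 0.0]
ft_force: [1.0, -0.0, -0.1]
grip_width: 1.0
```

>>> {"api": "arm_command", "payload": {
  "motion": [
    [[32, -20, -3], [0, 0, 0], 0],
    [[32, -20, -3], [0, 0, 0], 0],
    [[32, -20, -3], [0, 0, 0], 0],
    [[32, -20, -3], [0, 0, 0], 0],
    [[32, -20, -3], [0, 0, 0], 0],
    [[32, -20, -3], [0, 0, 0], 0],
    [[32, -20, -3], [0, 0, 0], 0]
  ]
}}

```text
time: 2.02
position: [0.5651, -0.1363, 0.2558]
tool_rot: [3.062, 0.702, 0.001]
ft_force: [0.2, -0.3, 0.3]
grip_width: 1.001
```

>>> {"api": "arm_command", "payload": {
  "motion": [
    [[0, 0, 0], [0, 0, -7], 0],
    [[0, 0, 0], [0, 0, -7], 0],
    [[0, 0, 0], [0, 0, -7], 0],
    [[0, 0, 0], [0, 0, -7], 0],
    [[0, 0, 0], [0, 0, -7], 0],
    [[0, 0, 0], [0, 0, -7], 0],
    [[0, 0, 0], [0, 0, -7], 0],
    [[0, 0, 0], [0, 0, 0], 0]
  ]
}}

```text
time: 2.68
position: [0.5644, -0.1379, 0.2553]
tool_rot: [2.492, 1.913, -0.0]
ft_force: [-0.6, -0.1, -0.1]
grip_width: 1.002
```

```bash
python3 - <<'E'
from h import *
s=ctrl.get_state()
im,d=optics.get_image('wrist');cv2.imwrite('pics/w1.png',im);np.savez('w1.npz',im=im,d=d,T=T_wc('wrist',s))
print(s['time'],s['position'],yawy(s),np.degrees(s['joint_positions']).round(1))
T=T_wc('wrist',s)
for t in('jar_center','cap_center'):
    for r in models.search_frame('wrist',t):print(t,round(r['conf'],2),w(r['location'],T).round(3))
E
```

```text
2.6833 [ 0.56439694 -0.13788267  0.25528154] -14.99485282511037 [ 36.6  10.9 -29.2  88.8   5.4  81.6  -8. ]
jar_center 0.82 [ 0.672 -0.13   0.06 ]
jar_center 0.8 [ 0.459 -0.14   0.059]
jar_center 0.68 [ 0.573 -0.11   0.059]
jar_center 0.67 [ 0.574 -0.231  0.063]
jar_center 0.47 [0.536 0.09  0.027]
cap_center 0.96 [ 0.562 -0.131  0.095]
```

View pics/w1.png

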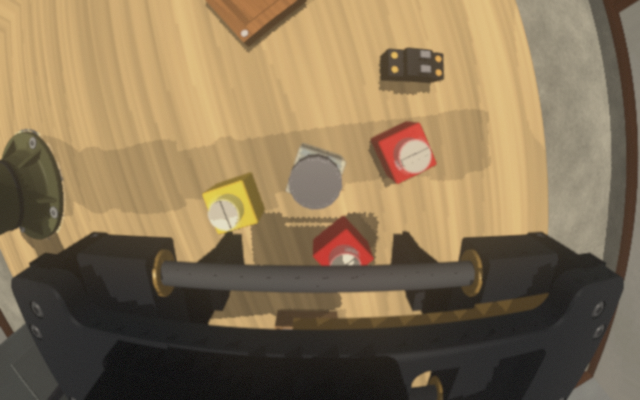

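```bash
cat > an.py <<'E'
from h import *
import sys
def rect(cx,cy,z0,half,name,out,file):
    """orthorectify wrist image onto plane z=z0 around (cx,cy), 0.2mm.. px"""
    a=np.load(file);im,T=a['im'],a['T'];m=cam(name);F=f(name)
    n=700;g=np.linspace(-half,half,n)
    X,Y=np.meshgrid(cx+g,cy-g)  # right=+x, up=+y
    P=np.stack([X,Y,np.full_like(X,z0)],-1)
    C=(P-T[:3,3])@T[:3,:3]
    if 'mount' in m:
        rho=np.hypot(C[...,0],C[...,1]);th=np.arctan2(rho,C[...,2]);k=F*th/(rho+1e-9)
    else: k=F/C[...,2]
    u=(m['cx']+k*C[...,0]).astype(np.float32);v=(m['cy']+k*C[...,1]).astype(np.float32)
    o=cv2.remap(im,u,v,cv2.INTER_CUBIC)
    cv2.imwrite(out,o);return o
E
python3 - <<'E'
from an import *
a=np.load('w1.npz');d,T=a['d'],a['T'];v,u=np.mgrid[0:400,0:640]
P=unproj('wrist',u,v,d,T);Z=P[...,2]
m=(Z>.088)&(Z<.11)&(abs(u-316)<40)&(abs(v-180)<40)
print('cap',m.sum(),P[m].mean(0),(P[m].min(0)+P[m].max(0))/2,np.ptp(P[m],0))
m=(Z>.05)&(Z<.068)&(abs(u-316)<40)&(abs(v-165)<40);print('jar',m.sum(),np.median(Z[m]))
mm=cam('wrist')
o1=rect(.563,-.134,.06,.06,'wrist','pics/r_body.png','w1.npz')
o2=rect(.563,-.134,.098,.045,'wrist','pics/r_cap.png','w1.npz')
cv2.imwrite('pics/r12.png',cv2.resize(np.hstack([o1,o2]),(800,400)))
E
```

```text
cap 2254 [ 0.56242343 -0.13426729  0.09691002] [ 0.56256415 -0.13472851  0.09377244] [0.05861866 0.058763   0.01113223]
jar 381 0.058418707910155965
```

View pics/r12.png

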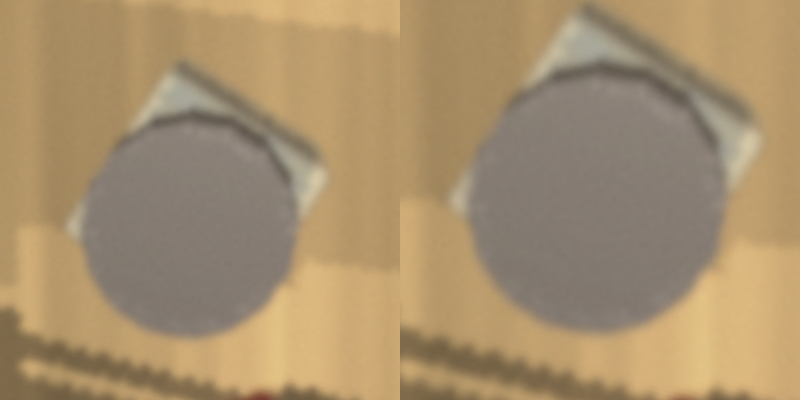

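Image shows the cap disc with body edges at about −35°/55°. Going lower for the facets.

>>> {"api": "arm_command", "payload": {
  "motion": [
    [[3, -1, 25], [0, 0, 0], 0],
    [[0, 0, 25], [0, 0, 0], 0],
    [[0, 0, 25], [0, 0, 0], 0],
    [[0, 0, 0], [0, 0, 0], 0],
    [[0, 0, 0], [0, 0, 0], 0]
  ]
}}

```text
time: 3.25
position: [0.5634, -0.1346, 0.1794]
tool_rot: [-2.495, -1.906, 0.003]
ft_force: [1.2, 0.1, 0.0]
grip_width: 0.998
```

```bash
python3 - <<'E'
from an import *
s=ctrl.get_state()
im,d=optics.get_image('wrist');T=T_wc('wrist',s);np.savez('w2.npz',im=im,d=d,T=T)
cv2.imwrite('pics/w2.png',im)
print(s['time'],s['position'],yawy(s))
v,u=np.mgrid[0:400,0:640]
P=unproj('wrist',u,v,d,T);Z=P[...,2]
o=rect(.563,-.134,.098,.04,'wrist','pics/r_cap2.png','w2.npz')
o1=rect(.563,-.134,.06,.06,'wrist','pics/r_body2.png','w2.npz')
cv2.imwrite('pics/r3.png',cv2.resize(np.hstack([o1,o]),(800,400)))
m=(Z>.092)&(Z<.103)&(np.hypot(P[...,0]-.563,P[...,1]+.134)<.04)
print('cap',m.sum(),P[m].mean(0),(P[m].min(0)+P[m].max(0))/2,np.ptp(P[m],0))
# network mask
for r in models.silhouettes('top','brace_in')[:1]:pass
# brace from top depth: rectified
t=np.load('top0.npz');np.savez('t.npz',im=t['im'],d=t['d'],T=T_wc('top'))
ob=rect(.545,.125,.03,.075,'top','pics/r_br.png','t.npz')
E
```

```text
3.25 [ 0.56335662 -0.13462863  0.17943718] -15.25673700804549
cap 3582 [ 0.5624399  -0.13419832  0.09701808] [ 0.56204183 -0.13533243  0.09590701] [0.05983175 0.05933964 0.0073818 ]
```

View pics/r3.png

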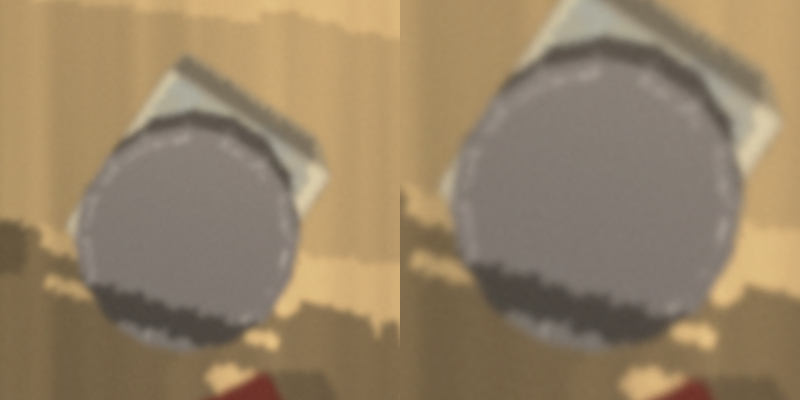

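View pics/r_br.png

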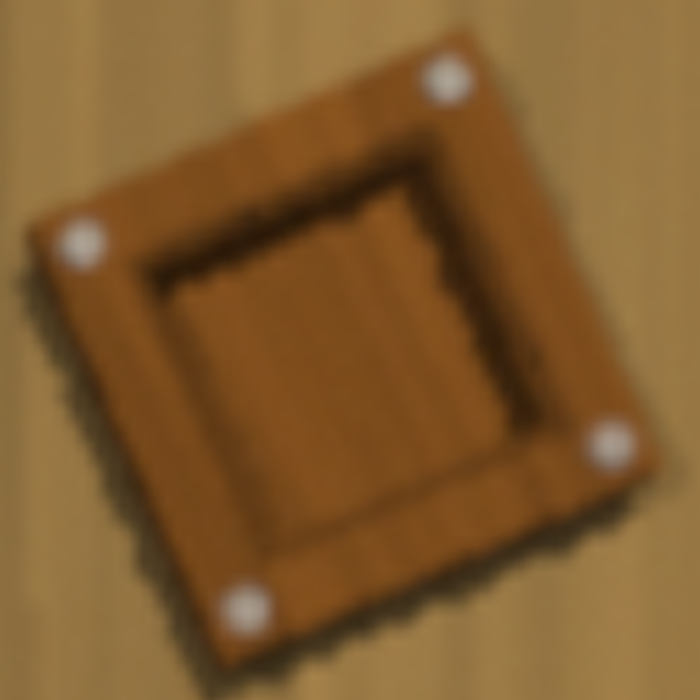

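```bash
python3 - <<'E'
from an import *
o=cv2.imread('pics/r_cap2.png')  # 0.04*2/699 per px
c=(350+(.5623-.563)/.08*699, 350-(-.1347+.134)/.08*699);print(c)
p=cv2.warpPolar(o,(340,1440),c,340,cv2.WARP_POLAR_LINEAR)  # angle clockwise in image => world -angle
p=cv2.rotate(p,cv2.ROTATE_90_COUNTERCLOCKWISE) # rows: top=outer; cols angle 
b=p[20:190]
cv2.imwrite('pics/pol.png',cv2.resize(np.vstack([b[:,:720],b[:,720:]]),(800,500)))
E
```

```text
(343.88375000000065, 356.1162499999998)
```

View pics/pol.png

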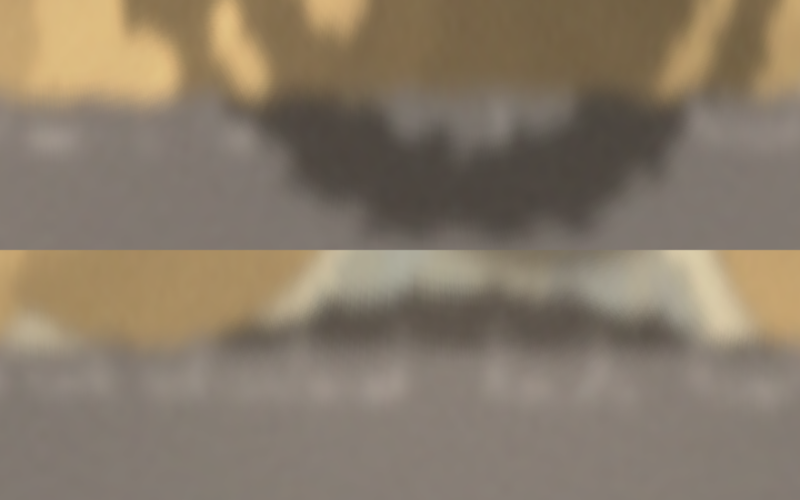

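```bash
python3 - <<'E'
from an import *
for fn in('w1.npz','w2.npz'):
  for (zz,nm) in((.097,'top'),):
    o=rect(.5623,-.1347,zz,.04,'wrist','/tmp/x.png',fn)
    for dc in ((0,0),):
      p=cv2.warpPolar(o,(340,1440),(349.5,349.5),340,cv2.WARP_POLAR_LINEAR).astype(float)
      g=p.sum(2); sat=p[...,2]-p[...,0]  # r-b
      ang=-np.arange(1440)*.25
      # boundary radius: sat crossing threshold
      rr=np.full(1440,np.nan)
      for i in range(1440):
        s_=cv2.GaussianBlur(sat[i][None],(0,0),2)[0]
        k=np.nonzero((s_[200:310]<=22)&(s_[201:311]>22))[0]
        if len(k):
            j=k[0]+200; rr[i]=j+(22-s_[j])/(s_[j+1]-s_[j])
      rr*=.08/699*1000
      ok=np.isfinite(rr)&(abs(rr-29.3)<2)
      A=lambda a:np.stack([np.ones_like(a)]+[h(k*np.radians(a)) for k in (1,2,3,4,5,6) for h in(np.cos,np.sin)]+[np.cos(16*np.radians(a)),np.sin(16*np.radians(a))],1)
      for it in range(6):
        x=np.linalg.lstsq(A(ang[ok]),rr[ok],rcond=None)[0]
        e=abs(rr-A(ang)@x);ok=ok&(e<.5)
      # corners are max radius
      print(fn,'bound',ok.sum(),x[:3].round(2),'amp',np.hypot(*x[-2:]).round(3),'corner phase',np.degrees(np.arctan2(x[-1],x[-2]))/16,'res',np.nanstd(e[ok]))
      for r0,r1 in((225,240),(235,250),(215,255)):
        h=g[:,r0:r1].mean(1); q=h>np.median(h)-25
        y=h[q];a=ang[q];x=np.linalg.lstsq(A(a),y,rcond=None)[0]
        print('   highl',r0,q.sum(),'amp',np.hypot(*x[-2:]).round(2),'max phase',np.degrees(np.arctan2(x[-1],x[-2]))/16)
E
```

```text
w1.npz bound 925 [28.58  0.46  1.5 ] amp 0.086 corner phase 0.6611286427005517 res 0.10437336524510155
   highl 225 1440 amp 1.41 max phase 0.9274850375945357
   highl 235 1420 amp 2.97 max phase 0.6315710772670755
   highl 215 1440 amp 1.52 max phase 1.1782956504410758
w2.npz bound 1047 [29.18  0.28  1.08] amp 0.24 corner phase -1.2752078049264124 res 0.09931760676533115
   highl 225 1033 amp 6.38 max phase 2.977178574018116
   highl 235 1073 amp 8.42 max phase 0.6912351139488957
   highl 215 1045 amp 4.95 max phase 2.163552408433302
```

Boundary fit gives facets at about 10° mod 22.5°, matching jar sides at 55.2° (10.2° mod 22.5°), so I'll use jaw yaw −12.3°.

```bash
python3 - <<'E'
from h import *
print(rel([.5625,-.1345,.079],-12.3))
E
```

```text
(array([ -0.4,  -3. , 103. ]), array([ 0.13,  0.  , -2.92]))
```

>>> {"api": "arm_command", "payload": {
  "motion": [
    [[0, -2, 0], [0, 0, -3], 0],
    [[0, 0, 25], [0, 0, 0], 0],
    [[0, 0, 25], [0, 0, 0], 0],
    [[0, 0, 15], [0, 0, 0], 0],
    [[0, 0, 0], [0, 0, 0], 0],
    [[0, 0, 0], [0, 0, 0], 0],
    [[0, 0, 0], [0, 0, 0], 0]
  ]
}}

```text
time: 3.93
position: [0.564, -0.1345, 0.1176]
tool_rot: [2.442, 1.971, 0.003]
ft_force: [0.2, 0.8, -0.4]
grip_width: 0.999
```

```bash
python3 - <<'E'
from h import *
s=ctrl.get_state()
print(s['position'],s['ft_force'],rel([.5625,-.1345,.079],-12.3))
E
```

```text
[ 0.56398646 -0.13446988  0.11761077] [ 0.19192804  0.84621817 -0.41372754] (array([-0.3, -1.6, 38.6]), array([0.21, 0.01, 0.11]))
```

>>> {"api": "arm_command", "payload": {
  "motion": [
    [[0, -1.5, 13], [0, 0, 0], 0],
    [[0, 0, 13], [0, 0, 0], 0],
    [[0, 0, 12], [0, 0, 0], 0],
    [[0, 0, 0], [0, 0, 0], 0],
    [[0, 0, 0], [0, 0, 0], 0]
  ]
}}

```text
time: 4.35
position: [0.5604, -0.1338, 0.0766]
tool_rot: [-2.443, -1.973, 0.001]
ft_force: [0.5, -0.1, 0.2]
grip_width: 0.999
```

```bash
python3 - <<'E'
from h import *
s=ctrl.get_state()
print(s['position'],s['ft_force'],rel([.5625,-.1345,.079],-12.3))
im,d=optics.get_image('scene');cv2.imwrite('pics/s3.png',cv2.resize(im[100:300,160:440],None,fx=2.8,fy=2.8,interpolation=cv2.INTER_CUBIC))
E
```

```text
[ 0.56035047 -0.13378438  0.07662774] [ 0.45834033 -0.06249527  0.24377027] (array([-0.2,  2.2, -2.4]), array([-0.09, -0.01,  0.13]))
```

View pics/s3.png

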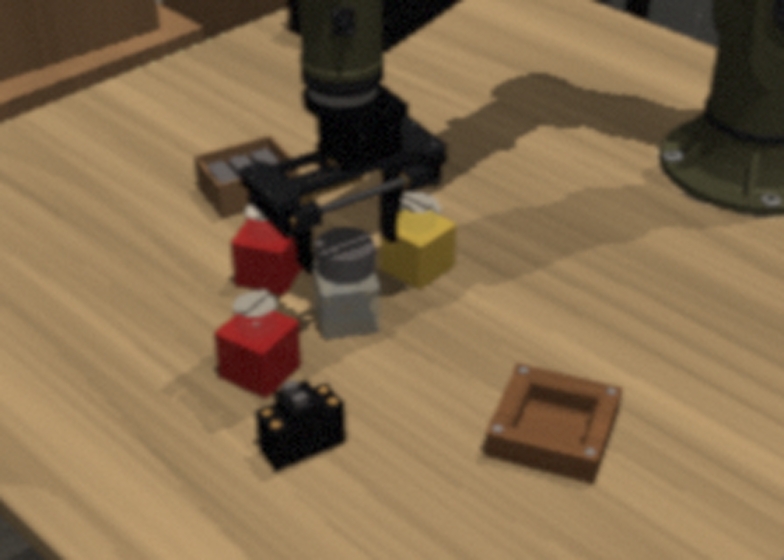

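The cap is between the fingers. Closing.

>>> {"api": "arm_command", "payload": {
  "motion": [
    [[0, 1, -2], [0, 0, 0], 0],
    [[0, 0, 0], [0, 0, 0], 0.5],
    [[0, 0, 0], [0, 0, 0], 1],
    [[0, 0, 0], [0, 0, 0], 1],
    [[0, 0, 0], [0, 0, 0], 1],
    [[0, 0, 0], [0, 0, 0], 1],
    [[0, 0, 0], [0, 0, 0], 1],
    [[0, 0, 0], [0, 0, 0], 1]
  ],
  "force": 45
}}

```text
time: 5.07
position: [0.5619, -0.1341, 0.0793]
tool_rot: [2.444, 1.973, 0.0]
ft_force: [0.0, 0.2, -0.2]
grip_width: 0.659
```

```bash
python3 - <<'E'
from h import *
s=ctrl.get_state()
print(s['time'],s['position'],yawy(s),s['ft_force'],s['torque'],s['grip_width']*87)
E
```

```text
5.0667 [ 0.56188047 -0.13413604  0.07932547] -12.17088167369322 [ 0.00629496  0.19791227 -0.15496839] [-0.01555727 -0.10843877 -0.03734754] 57.29215666923206
```

Width is about 57.3 mm, so it is on the flats. Lifting.

>>> {"api": "arm_command", "payload": {
  "motion": [
    [[0, 0, -10], [0, 0, 0], 1],
    [[0, 0, -20], [0, 0, 0], 1],
    [[0, 0, -20], [0, 0, 0], 1],
    [[0, 0, -20], [0, 0, 0], 1],
    [[0, 0, -20], [0, 0, 0], 1],
    [[0, 0, 0], [0, 0, 0], 1],
    [[0, 0, 0], [0, 0, 0], 1],
    [[0, 0, 0], [0, 0, 0], 1]
  ]
}}

```text
time: 5.73
position: [0.5608, -0.134, 0.1678]
tool_rot: [-2.443, -1.972, 0.002]
ft_force: [-0.3, -0.5, -4.0]
grip_width: 0.657
```

```bash
python3 - <<'E'
from an import *
s=ctrl.get_state()
print(s['time'],s['position'],yawy(s),s['ft_force'],s['torque'],s['grip_width']*87)
im,d=optics.get_image('wrist');T=T_wc('wrist',s);np.savez('w4.npz',im=im,d=d,T=T);cv2.imwrite('pics/w4.png',im)
print(rel([.5443,.126,.175],-12.2-31))
E
```

```text
5.7333 [ 0.56075362 -0.13395902  0.16776537] -12.174385289567468 [-0.34228799 -0.51074431 -4.01441892] [ 0.04308865 -0.09802458 -0.05154871] 57.18397874136926
(array([250.6, -70.7,  -7.4]), array([-0.18,  0.04, 31.03]))
```

View pics/w4.png

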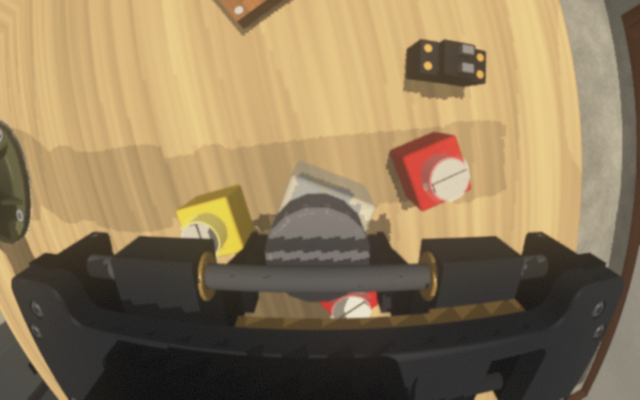

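Jar lifted: body top seen at (330,195), weight 4 N. Moving part of the way towards the brace and turning.

>>> {"api": "arm_command", "payload": {
  "motion": [
    [[20, -6, -1], [0, 0, 0], 1],
    [[36, -10, -1], [0, 0, 0], 1],
    [[36, -10, -1], [0, 0, 0], 1],
    [[36, -10, -1], [0, 0, 0], 1],
    [[20, -6, -1], [0, 0, 0], 1],
    [[0, 0, 0], [0, 0, 6], 1],
    [[0, 0, 0], [0, 0, 6], 1]
  ]
}}

```text
time: 6.37
position: [0.5508, 0.0223, 0.1727]
tool_rot: [-2.636, -1.706, 0.002]
ft_force: [0.3, -1.5, -3.3]
grip_width: 0.656
```

>>> {"api": "arm_command", "payload": {
  "motion": [
    [[0, 0, 0], [0, 0, 6], 1],
    [[0, 0, 0], [0, 0, 6], 1],
    [[0, 0, 0], [0, 0, 6], 1],
    [[0, 0, 0], [0, 0, 1], 1],
    [[0, 0, 0], [0, 0, 0], 1],
    [[0, 0, 0], [0, 0, 0], 1]
  ]
}}

```text
time: 6.87
position: [0.5514, 0.0194, 0.1733]
tool_rot: [-2.881, -1.252, 0.002]
ft_force: [0.3, -0.3, -3.2]
grip_width: 0.658
```

```bash
python3 - <<'E'
from an import *
s=ctrl.get_state()
print(s['time'],s['position'],yawy(s),s['ft_force'],s['torque'],s['grip_width']*87)
im,d=optics.get_image('wrist');T=T_wc('wrist',s);np.savez('w5.npz',im=im,d=d,T=T);cv2.imwrite('pics/w5.png',im)
p=s['position']
o=rect(p[0],p[1],p[2]-.019,.06,'wrist','pics/r5.png','w5.npz')
o1=rect(.545,.125,.03,.075,'wrist','pics/r5b.png','w5.npz')
cv2.imwrite('pics/r5c.png',cv2.resize(np.hstack([o,o1]),(800,400)))
print(rel([.5443,.126,.175],-12.2-31))
v,u=np.mgrid[0:400,0:640]
P=unproj('wrist',u,v,d,T);Z=P[...,2]
m=(Z>.022)&(Z<.04)&(abs(P[...,0]-.545)<.08)&(abs(P[...,1]-.125)<.08)
print(m.sum(),cv2.minAreaRect(P[m][:,:2].astype(np.float32)*1000),np.median(Z[m]))
E
```

```text
6.8667 [0.55141172 0.01942527 0.17332833] -43.02520511236808 [ 0.32387606 -0.34663408 -3.21602174] [-0.06920092 -0.01878427 -0.02662034] 57.23925765582643
(array([ 72.9, -78.1,  -1.4]), array([-0.05,  0.04,  0.15]))
5981 ((543.5089111328125, 124.9244613647461), (104.86611938476562, 105.15098571777344), 24.25204849243164) 0.028814128673965322
```

View pics/w5.png

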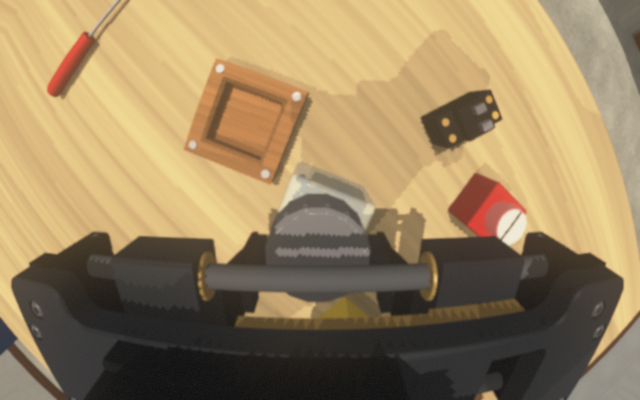

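View pics/r5c.png

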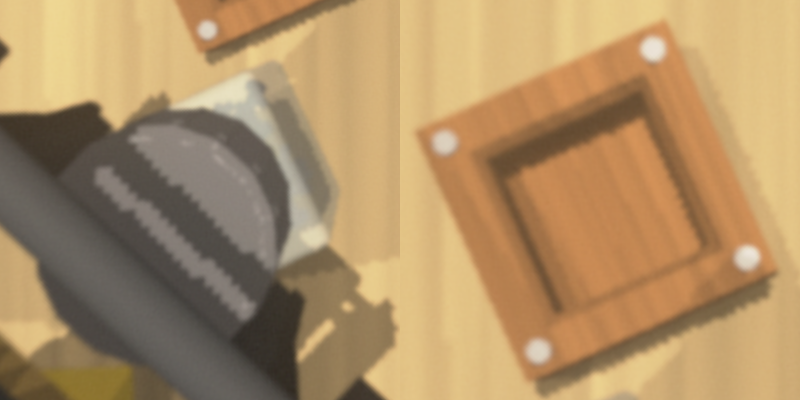

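```bash
python3 - <<'E'
from an import *
o=cv2.imread('pics/r5.png');c=o[80:520,250:640];cv2.imwrite('pics/r5z.png',cv2.resize(c,None,fx=1.35,fy=1.35,interpolation=cv2.INTER_CUBIC))
E
```

```text
(no output)
```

View pics/r5z.png

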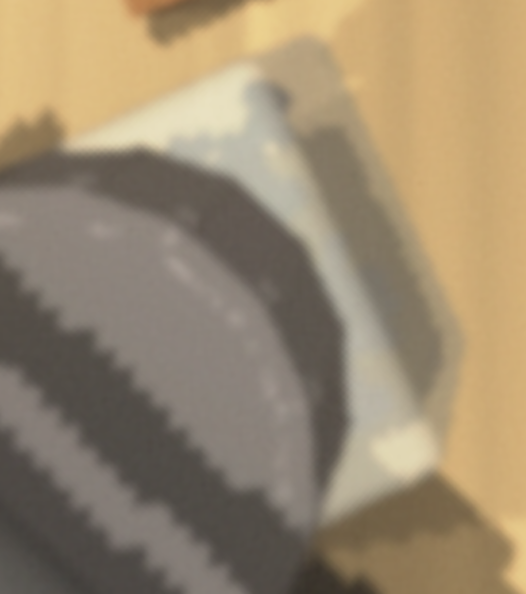

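Jar yaw in hand is about 24° against the brace's 24.2°, and the jar is centred on the TCP within about 1 mm. Brace centre averages (0.5438, 0.1256).

```bash
python3 - <<'E'
from an import *
print(rel([.5440,.1252,.130],-43.0))
E
```

```text
(array([ 72.2, -77.7,  43.6]), array([-0.05,  0.04, -0.05]))
```

>>> {"api": "arm_command", "payload": {
  "motion": [
    [[13, -14, 0], [0, 0, 0], 1],
    [[18, -19, 0], [0, 0, 0], 1],
    [[18, -19, 0], [0, 0, 0], 1],
    [[14, -15, 0], [0, 0, 0], 1],
    [[9, -11, 20], [0, 0, 0], 1],
    [[0, 0, 22], [0, 0, 0], 1],
    [[0, 0, 0], [0, 0, 0], 1],
    [[0, 0, 0], [0, 0, 0], 1]
  ]
}}

```text
time: 7.58
position: [0.5432, 0.1245, 0.1311]
tool_rot: [-2.882, -1.25, 0.006]
ft_force: [0.7, -1.0, -3.0]
grip_width: 0.655
```

```bash
python3 - <<'E'
from an import *
s=ctrl.get_state()
print(s['time'],s['position'],yawy(s),s['ft_force'],rel([.5440,.1252,.085],-43.0,s))
im,d=optics.get_image('scene');cv2.imwrite('pics/s6.png',cv2.resize(im[120:310,270:470],None,fx=3.1,fy=3.1,interpolation=cv2.INTER_CUBIC))
s=ctrl.get_state();print(s['position'])
E
```

```text
7.5833 [0.54316532 0.1244645  0.13112899] -43.11937835278139 [ 0.68889069 -1.01493748 -2.96031124] (array([ 1.3,  0.2, 46.1]), array([-0.1 ,  0.18, -0.12]))
[0.54437916 0.12442082 0.13240327]
```

View pics/s6.png

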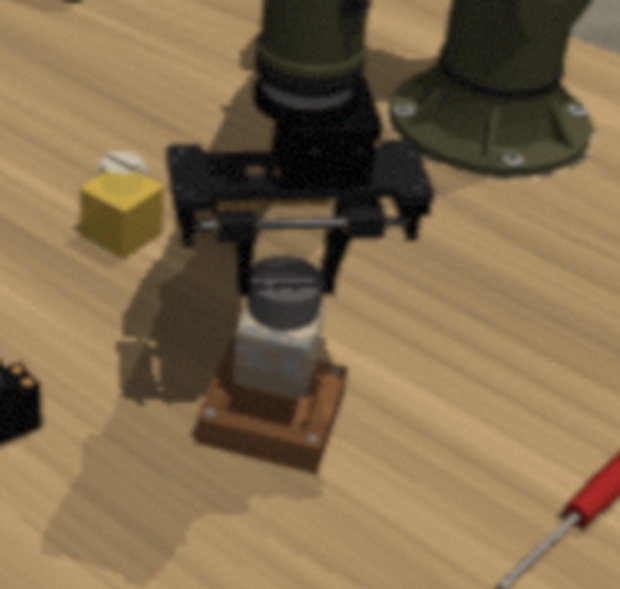

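Jar is lined up over the pocket (about (275,395) in the crop). Lowering in stages.

>>> {"api": "arm_command", "payload": {
  "motion": [
    [[0, 0, 10], [0, 0, 0], 1],
    [[0, 0, 8], [0, 0, 0], 1],
    [[0, 0, 6], [0, 0, 0], 1],
    [[0, 0, 5], [0, 0, 0], 1],
    [[0, 0, 0], [0, 0, 0], 1],
    [[0, 0, 0], [0, 0, 0], 1]
  ]
}}

```text
time: 8.13
position: [0.5441, 0.1252, 0.1029]
tool_rot: [-2.883, -1.248, 0.001]
ft_force: [-0.5, -0.8, -3.9]
grip_width: 0.658
```

>>> {"api": "arm_command", "payload": {
  "motion": [
    [[0, 0, 4], [0, 0, 0], 1],
    [[0, 0, 4], [0, 0, 0], 1],
    [[0, 0, 3], [0, 0, 0], 1],
    [[0, 0, 0], [0, 0, 0], 1],
    [[0, 0, 0], [0, 0, 0], 1]
  ]
}}

```text
time: 8.55
position: [0.5441, 0.1253, 0.092]
tool_rot: [-2.883, -1.248, 0.001]
ft_force: [0.3, 0.4, -3.3]
grip_width: 0.655
```

>>> {"api": "arm_command", "payload": {
  "motion": [
    [[0, 0, 2], [0, 0, 0], 1],
    [[0, 0, 2], [0, 0, 0], 1],
    [[0, 0, 2], [0, 0, 0], 1],
    [[0, 0, 0], [0, 0, 0], 1],
    [[0, 0, 0], [0, 0, 0], 1]
  ]
}}

```text
time: 8.97
position: [0.545, 0.1255, 0.0867]
tool_rot: [2.883, 1.248, 0.002]
ft_force: [1.3, -0.5, -1.0]
grip_width: 0.656
```

>>> {"api": "arm_command", "payload": {
  "motion": [
    [[0, 0, 1], [0, 0, 0], 1],
    [[0, 0, 0.5], [0, 0, 0], 1],
    [[0, 0, 0], [0, 0, 0], 1],
    [[0, 0, 0], [0, 0, 0], 1]
  ]
}}

```text
time: 9.3
position: [0.5451, 0.1256, 0.0854]
tool_rot: [2.883, 1.248, 0.003]
ft_force: [0.9, 1.0, 2.1]
grip_width: 0.655
```

Contact at TCP z 0.0854, as expected for home (0.0853). A quick visual check before unscrewing.

```bash
python3 - <<'E'
from an import *
s=ctrl.get_state()
print(s['time'],s['position'],yawy(s),s['ft_force'],s['torque'],np.degrees(s['joint_positions']).round(1))
im,d=optics.get_image('wrist');T=T_wc('wrist',s);np.savez('w7.npz',im=im,d=d,T=T)
p=s['position'];o=rect(p[0],p[1],.066,.06,'wrist','pics/r7.png','w7.npz')
v,u=np.mgrid[0:400,0:640];P=unproj('wrist',u,v,d,T);Z=P[...,2]
r=np.hypot(P[...,0]-p[0],P[...,1]-p[1])
m=(r<.03)&(Z>.09);print('cap top',np.median(Z[m]))
im2,d2=optics.get_image('scene');T2=T_wc('scene');P2=unproj('scene',u,v,d2,T2)
m=(abs(P2[...,0]-p[0])<.05)&(abs(P2[...,1]-p[1])<.05)&(P2[...,2]>.045)&(P2[...,2]<.085)
print(np.histogram(P2[m][:,2],bins=np.arange(.045,.086,.004)))
a=cv2.resize(im2[170:290,300:400],(467,560),interpolation=cv2.INTER_CUBIC);b=cv2.resize(o,(333,333))
c=np.zeros((560,800,3),np.uint8);c[:,:467]=a;c[:333,467:]=b;cv2.imwrite('pics/c7.png',c)
E
```

```text
9.3 [0.54509248 0.12563497 0.08535869] -43.16559433729245 [0.91487266 1.03813593 2.14747076] [ 0.18004533 -0.37665735  0.04626611] [ 15.4  16.4 -35.6 104.   10.7  62.9 -67.2]
cap top 0.19865291782291578
(array([34, 33, 32, 29, 59, 87,  0, 18, 27, 23]), array([0.045, 0.049, 0.053, 0.057, 0.061, 0.065, 0.069, 0.073, 0.077,
       0.081, 0.085]))
```

View pics/c7.png

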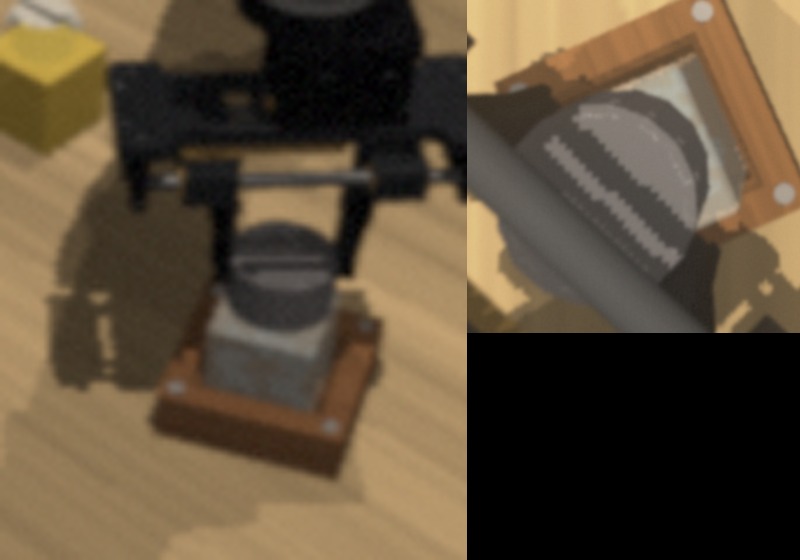

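Body top is at about 0.066, so the jar is home. Now turn anticlockwise (negative about tool z).

>>> {"api": "arm_command", "payload": {
  "motion": [
    [[0, 0, 0], [0, 0, -3], 1],
    [[0, 0, 0], [0, 0, -4], 1],
    [[0, 0, 0], [0, 0, -4], 1],
    [[0, 0, 0], [0, 0, -4], 1],
    [[0, 0, 0], [0, 0, -4], 1],
    [[0, 0, 0], [0, 0, -4], 1],
    [[0, 0, 0], [0, 0, 0], 1],
    [[0, 0, 0], [0, 0, 0], 1]
  ]
}}

```text
time: 10.07
position: [0.5434, 0.1259, 0.0853]
tool_rot: [-2.575, -1.798, 0.002]
ft_force: [-2.2, 1.6, 6.4]
grip_width: 0.657
```

```bash
python3 - <<'E'
from an import *
s=ctrl.get_state()
print(s['time'],s['position'],yawy(s),s['ft_force'],s['torque'],s['grip_width']*87,np.degrees(s['joint_positions']).round(1))
E
```

```text
10.0667 [0.54335615 0.12588434 0.0852591 ] -20.165182656477903 [-2.20861936  1.61483656  6.35425791] [ 0.23213179  0.47961713 -0.12515151] 57.12165028808316 [ 18.2  17.1 -39.1 103.9  11.9  63.3 -45.2]
```

>>> {"api": "arm_command", "payload": {
  "motion": [
    [[0, 0, 0], [0, 0, -4], 1],
    [[0, 0, 0], [0, 0, -4], 1],
    [[0, 0, 0], [0, 0, -4], 1],
    [[0, 0, 0], [0, 0, -4], 1],
    [[0, 0, 0], [0, 0, -4], 1],
    [[0, 0, 0], [0, 0, -4], 1],
    [[0, 0, 0], [0, 0, -4], 1],
    [[0, 0, 0], [0, 0, 0], 1]
  ]
}}

```text
time: 10.73
position: [0.5428, 0.1255, 0.0852]
tool_rot: [-2.06, -2.369, 0.004]
ft_force: [-4.1, 0.0, 8.4]
grip_width: 0.656
```

>>> {"api": "arm_command", "payload": {
  "motion": [
    [[0, 0, 0], [0, 0, -4], 1],
    [[0, 0, 0], [0, 0, -4], 1],
    [[0, 0, 0], [0, 0, -4], 1],
    [[0, 0, 0], [0, 0, -4], 1],
    [[0, 0, 0], [0, 0, -4], 1],
    [[0, 0, 0], [0, 0, -4], 1],
    [[0, 0, 0], [0, 0, -2], 1],
    [[0, 0, 0], [0, 0, 0], 1]
  ]
}}

```text
time: 11.4
position: [0.5426, 0.125, 0.0853]
tool_rot: [-1.477, -2.77, 0.005]
ft_force: [-3.9, -1.1, 9.5]
grip_width: 0.655
```

```bash
python3 - <<'E'
from an import *
s=ctrl.get_state()
print(s['time'],s['position'],yawy(s),s['ft_force'],s['torque'],s['grip_width']*87,np.degrees(s['joint_positions']).round(1))
im,d=optics.get_image('wrist');T=T_wc('wrist',s);np.savez('w8.npz',im=im,d=d,T=T)
p=s['position'];o=rect(p[0],p[1],.066,.06,'wrist','pics/r8.png','w8.npz')
E
```

```text
11.4 [0.54262993 0.12496842 0.08528654] 33.86983751757866 [-3.89352258 -1.1443364   9.46228426] [-0.16057523  1.04380881 -0.21627455] 56.95652080050322 [ 25.3  19.3 -47.8 103.7  15.8  64.2   6. ]
```

View pics/r8.png

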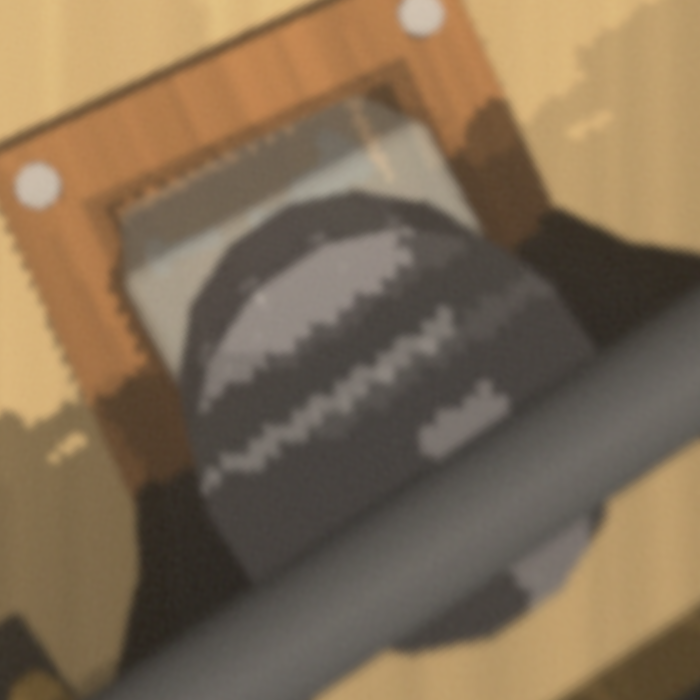

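Tool turned 77° with the jar still seated (it turned about 4° in the pocket). Adding 3° of margin, then lifting gently.

>>> {"api": "arm_command", "payload": {
  "motion": [
    [[0, 0, 0], [0, 0, -3], 1],
    [[0, 0, -1], [0, 0, 0], 1],
    [[0, 0, -1], [0, 0, 0], 1],
    [[0, 0, -1], [0, 0, 0], 1],
    [[0, 0, -1], [0, 0, 0], 1],
    [[0, 0, 0], [0, 0, 0], 1],
    [[0, 0, 0], [0, 0, 0], 1]
  ]
}}

```text
time: 12.03
position: [0.5441, 0.1253, 0.0886]
tool_rot: [-1.406, -2.809, 0.001]
ft_force: [-2.0, 0.1, -1.9]
grip_width: 0.656
```

```bash
python3 - <<'E'
from an import *
s=ctrl.get_state()
print(s['time'],s['position'],yawy(s),s['ft_force'],s['torque'],s['grip_width']*87,R.from_rotvec(s['tool_rot']).as_matrix()[:,2])
E
```

```text
12.0333 [0.54411519 0.12530354 0.08856847] 36.82676578007977 [-2.02785721  0.13236931 -1.85998875] [ 0.08848558  0.17150558 -0.06169982] 57.08177172687985 [-5.21092106e-04 -1.59221285e-04 -9.99999852e-01]
```

>>> {"api": "arm_command", "payload": {
  "motion": [
    [[0, 0, -2], [0, 0, 0], 1],
    [[0, 0, -2], [0, 0, 0], 1],
    [[0, 0, -2], [0, 0, 0], 1],
    [[0, 0, -2], [0, 0, 0], 1],
    [[0, 0, 0], [0, 0, 0], 1],
    [[0, 0, 0], [0, 0, 0], 1]
  ]
}}

```text
time: 12.53
position: [0.5447, 0.1253, 0.0971]
tool_rot: [1.406, 2.809, 0.001]
ft_force: [0.2, 1.2, -0.1]
grip_width: 0.658
```

```bash
python3 - <<'E'
from an import *
s=ctrl.get_state()
print(s['time'],s['position'],yawy(s),s['ft_force'])
im2,d2=optics.get_image('scene')
cv2.imwrite('pics/s9.png',cv2.resize(im2[170:290,300:400],(467,560),interpolation=cv2.INTER_CUBIC))
E
```

```text
12.5333 [0.54472557 0.12528459 0.09708914] 36.8218521768457 [ 0.16127862  1.16763243 -0.07014631]
```

View pics/s9.png

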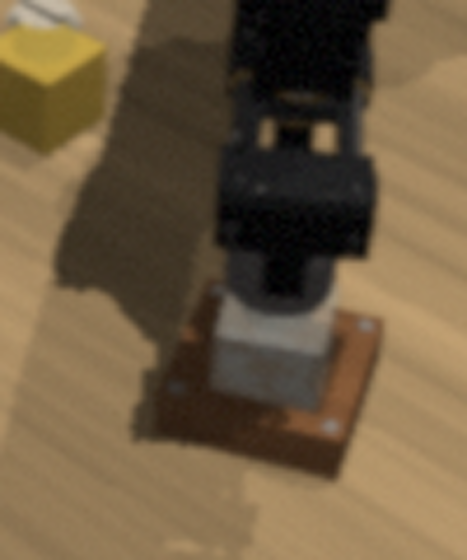

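The cap is coming off and the jar is still seated; the force is almost nil. Lifting on to about 43 mm in total.

>>> {"api": "arm_command", "payload": {
  "motion": [
    [[0, 0, -4], [0, 0, 0], 1],
    [[0, 0, -5], [0, 0, 0], 1],
    [[0, 0, -6], [0, 0, 0], 1],
    [[0, 0, -6], [0, 0, 0], 1],
    [[0, 0, -6], [0, 0, 0], 1],
    [[0, 0, -4], [0, 0, 0], 1],
    [[0, 0, 0], [0, 0, 0], 1],
    [[0, 0, 0], [0, 0, 0], 1]
  ]
}}

```text
time: 13.25
position: [0.5446, 0.1253, 0.1281]
tool_rot: [1.406, 2.809, 0.0]
ft_force: [-0.4, 0.1, -0.6]
grip_width: 0.655
```

```bash
python3 - <<'E'
from an import *
s=ctrl.get_state()
print(s['time'],s['position'],yawy(s),s['ft_force'],s['grip_width']*87,R.from_rotvec(s['tool_rot']).as_matrix()[:,2])
im2,d2=optics.get_image('scene');T2=T_wc('scene');v,u=np.mgrid[0:400,0:640];P2=unproj('scene',u,v,d2,T2);p=s['position']
cv2.imwrite('pics/s10.png',cv2.resize(im2[150:290,290:410],(480,560),interpolation=cv2.INTER_CUBIC))
for t in('jar_center','cap_center'):
    for r in models.search_frame('scene',t):print(t,round(r['conf'],2),w(r['location'],T2).round(3))
m=(np.hypot(P2[...,0]-p[0],P2[...,1]-p[1])<.045)&(P2[...,2]>.04)&(P2[...,2]<.15)
h=np.histogram(P2[m][:,2],bins=np.arange(.04,.15,.005));print(list(zip(h[1].round(3),h[0])))
s=ctrl.get_state();print(s['position'],s['qd'].round(3) if hasattr(s['qd'],'round') else s['qd'])
E
```

```text
13.25 [0.54457016 0.12529971 0.12810299] 36.82436853326583 [-0.35972739  0.07895928 -0.55815279] 56.94286846837924 [ 7.30656886e-04 -1.94616647e-04 -9.99999714e-01]
jar_center 0.93 [ 0.464 -0.13   0.051]
jar_center 0.9 [0.56  0.139 0.067]
jar_center 0.89 [ 0.583 -0.236  0.053]
jar_center 0.8 [ 0.692 -0.124  0.054]
cap_center 0.74 [0.571 0.135 0.133]
[(np.float64(0.04), np.int64(37)), (np.float64(0.045), np.int64(40)), (np.float64(0.05), np.int64(38)), (np.float64(0.055), np.int64(36)), (np.float64(0.06), np.int64(87)), (np.float64(0.065), np.int64(134)), (np.float64(0.07), np.int64(30)), (np.float64(0.075), np.int64(18)), (np.float64(0.08), np.int64(29)), (np.float64(0.085), np.int64(41)), (np.float64(0.09), np.int64(65)), (np.float64(0.095), np.int64(13)), (np.float64(0.1), np.int64(0)), (np.float64(0.105), np.int64(0)), (np.float64(0.11), np.int64(1)), (np.float64(0.115), np.int64(22)), (np.float64(0.12), np.int64(38)), (np.float64(0.125), np.int64(39)), (np.float64(0.13), np.int64(20)), (np.float64(0.135), np.int64(36)), (np.float64(0.14), np.int64(41))]
[0.54407824 0.12517137 0.12736834] [ 0.     0.002  0.     0.003  0.    -0.     0.001]
```

View pics/s10.png

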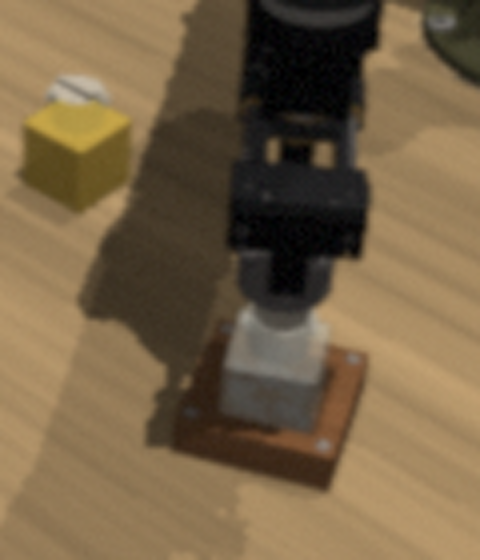

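The jar is seated (body top 0.066, mouth about 0.092) and the cap's lower rim is at about 0.116, a gap of about 2.4 cm, level and still.

```bash
python3 - <<'E'
from bench import ctrl
print(ctrl.close_job())
E
```

```text
the job is handed in; nothing more can be done
None
```

I seated the clear jar in the brace pocket, unscrewed its cap and lifted it straight off, and handed the job in at about 13.5 s with the cap still held over the jar. No verdict was reported.

- **Jar seated:** I carried it by the cap, turned it 31° clockwise to match the brace, and lowered it until it touched bottom at the expected height. After the lift its body top measured about 66 mm, so it stayed home.
- **Cap unscrewed:** I turned the tool about 80° (1.40 rad) anticlockwise. The cap itself turned an estimated 1.2 to 1.3 rad, because the jar shifted about 4° in its pocket and there is some slack. I could not read that value directly, but the cap came off with almost no pull.
- **Final pose:** the cap is level, gripped at about 57 mm and still. Its lower rim is about 2.4 cm above the mouth and about 1 mm from the brace's axis.
- **Bystanders:** I kept clear of the breaker, screwdriver, carton and the red and yellow jars, and the forces at the end of each move stayed below 10 N. I did not re-measure the bystanders' positions at the end.

No check failed. The cameras disagreed by about 1 mm on the brace centre, and single arm-position readings shifted by up to about 2 mm; both are within the pocket's tolerance.

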